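Open the wax jar in the cam clamp

TASK

Lock the amber jar in the cam clamp by swinging the clamp's lever all the way round to its stop, then unscrew the tight black cap from the jar. Stop turning once its thread lets go, lift the cap straight off and finish still holding it in the gripper, level and over the middle of the mouth, with two to three centimetres of clear air between the cap's lower edge and the jar's rim, so that wax crumbs from the thread fall back into the jar. The jar must stay put and not turn in the clamp, the lever stays locked, and the brush, the tin and the red box beside the clamp are left alone.

Things in the scene. Friction and masses are not known exactly. Their poses are not given: they have to be found in the camera images.
- clamp: Grey cam clamp bolted to the bench: base plate 84 x 202 x 10 mm (long side along its own y, from -76 to +126 mm), a fixed rubber-faced V jaw on the -y side, a sliding one on the +y side, up to 65 mm tall; the jar stands on the plate between them. Origin: at bench height under the middle of the clamped jar; z up. Place and yaw vary.
- clamp_pad: Rubber-faced V pad of the sliding jaw, 44 mm tall. The cam moves it up to 6 mm along the clamp's -y; it meets the jar at a lever angle of about 1.0 rad and from there presses harder and harder, up to about 35 N. Its origin moves with it and marks no point of its shape.
- clamp_lever (a joint): Angle of the clamp's cam lever about its vertical pivot, rad: 0 = open (lever along the clamp's +y, away from the jar), grows anticlockwise seen from above, 1.60 = hard stop, locked (lever along the clamp's -x). Starts between 0 and 0.3. Stays where it is left; swinging it takes 2 to 5 N at the knob.
- clamp_knob (a point): Middle of the upright black round knob on the end of the lever: 19 mm diameter, 34 mm tall (17 mm below to 17 mm above this point), 94 mm from the pivot. The top of the steel lever arm (11 mm round) is 15 mm below this point. It can be pinched from above or pushed.
- clamp_pivot (a point): Point on the lever's vertical pivot axis at the height of the knob's middle (78 mm above the bench).
- jar: Amber glass jar, 74 mm diameter, 118 mm to its rim, 0.3 to 0.6 kg, loose between the jaws until the clamp is locked; the shoulder slopes in from 74 mm diameter 80 mm above the foot to a 48 mm neck at 97 mm. Origin: centre of its foot, on the 10 mm clamp plate; z up. Locking the clamp pushes it up to 4 mm.
- jar_mouth (a point): Centre of the jar's mouth, at the rim; the frame is the jar's, z up.
- jar_label (a point): Middle of the plain paper label on the jar's side, 37 mm from the jar's axis: shows whether the jar has turned.
- cap: The cap; origin: centre of its lower edge, z up. Three lugs inside run under three short threads on the neck; a sprung seal makes it tight (0.5 to 1 N m: grip with 25 N or more). Anticlockwise seen from above it rises 2 mm per rad; the lugs come free after 0.9 to 1.15 rad, the next threads stop the turn at 1.5 to 1.75 rad. So 1.35 rad always frees it; then it lifts straight off.
- cap_center (a point): Centre of the black ribbed screw cap, half-way up, on its axis: 61 mm diameter, 24 mm tall, 60 g. Screwed on, this point is 5 mm below the jar's rim and 123 mm above the bench. Between the cap's lower edge and the jar's shoulder about 10 mm of neck is free for fingertips.
- wax_brush: Bystander: grey scrubbing brush with a bow handle, 61 x 155 x 91 mm, lying on the bench; origin at its underside.
- wood_tin: Bystander: printed paint tin, 103 mm diameter, 120 mm tall; origin at its underside.
- screw_box: Bystander: red card box, 102 x 64 x 45 mm; origin at its underside.

How it is judged:
On the way, in this order (a step that is already met when the one before it is completed fails the run):
1. the clamp's lever is swung round to its stop and the pad presses on the jar, with the cap still screwed on (value of joint clamp_lever above 1.4 rad and contact force between clamp_pad and jar above 15 N and z of cap in the frame of jar_mouth below -0.014 m), for 0.3 s.
2. the cap is unscrewed and clear above the jar's rim, in the gripper (z of cap in the frame of jar_mouth above 0.005 m and contact force between the fingers and cap above 1 N and contact force between cap and jar below 0.1 N), for 0.2 s.
At the end, for the whole second after the job is handed in: The gripper still holds the cap at rest, level within 0.2 rad, its lower edge 10 to 45 mm above the jar's rim, its axis within 15 mm of the mouth's centre, touching nothing but the fingers; the lever is still locked (over 1.4 rad) with the pad pressing over 15 N on the upright jar (z of cap in the frame of jar_mouth between 0.01 and 0.045 m and horizontal distance between cap_center and jar_mouth below 0.015 m and angle between cap's own z axis and vertical below 0.2 rad and contact force between the fingers and cap above 1 N and contact force between cap and jar below 0.1 N and linear speed of cap below 0.02 m/s and value of joint clamp_lever above 1.4 rad and contact force between clamp_pad and jar above 15 N and angle between jar's own z axis and vertical below 0.1 rad); the arm keeps its last pose, push and grip.
It fails at once if the jar turned, slipped or lifted in the clamp (its label's middle moved over 18 mm) (distance of jar_label from where it was at the start of the episode above 0.018 m).
It fails at once if the brush was pushed away or tipped (distance of wax_brush from where it was at the start of the episode above 0.02 m or angle between wax_brush's own z axis and vertical above 0.3 rad).
It fails at once if the tin was pushed away or tipped (distance of wood_tin from where it was at the start of the episode above 0.02 m or angle between wood_tin's own z axis and vertical above 0.3 rad).
It fails at once if the red box was pushed away or tipped (distance of screw_box from where it was at the start of the episode above 0.02 m or angle between screw_box's own z axis and vertical above 0.3 rad).
It also fails if it takes over 48 s, if anything falls off the work surface, if the arm or the gripper's body presses on something with over 40 N, if the wrist force passes 120 N, or if a joint passes its speed limit or range.

ROBOT

A 6-joint arm with a two-finger parallel gripper is mounted at the origin on a cart in front of the work surface, level with it; the furniture and walls round the work are solid. World frame = base frame: x ahead of the robot, y to its left, z up, the work surface at z = 0. Lengths are in m, angles in rad, forces in N, time in s.
With the tool pointing down it reaches from about 0.35 to 0.85 m from the base axis. Payload 8.1 kg.
Tool frame: the origin (TCP) lies on the centre line of the jaws, within the pads' length; the fingertips stand 14 mm ahead of it and the grasp point (between the pads) lies 5 mm behind it; z points along the fingers, y is the direction in which the jaws open and shut (so a half turn about z gives the same grasp; the last joint's range is limited). The gripper opens to 93 mm and grips with 3 to 60 N. Pads are 15 mm wide; open, the fingers measure 128 mm over their backs; the gripper's body (75 mm by 188 mm) begins 65 mm behind the grasp point.
Start: joints at [1.135, 0.13, 1.488, -0, 1.523, -0.085], TCP at [0.206, 0.563, 0.233] pointing down, gripper open.
Joint ranges: [-2.96, 2.96], [-0.89, 2.26], [0.02, 2.5], [-1.34, 4.48], [0, 2.73], [-2.66, 2.66]. Speed limits (rad/s): [2.39, 2.39, 2.79, 3.14, 3.14, 3.14].

INTERFACE

Orientations are given as a rotation vector (axis times angle).
In Python, from plant import robot gives the robot as it stands.
- The arm moves only by the tool jog_arm, never from a script. Its argument "steps" is a list of rows, each a list of 7 numbers: the closure, from 0 (fully open) to 1 (shut), then the shift along the tool's x, y, z in m, then the turn, a rotation vector about the tool's x, y, z in rad. In form: [[jaw, tx, ty, tz, rx, ry, rz], ...]. A call has 1 to 5 rows; each row is the pose to reach, as a shift and turn from the pose measured when the call began, along the tool's axes at that moment; what a row does not reach only later rows make up. A row lasts 1/8 s, in which the tool goes at most 62.5 mm and 10.7 degrees, less where a joint would pass 70% of its speed; a pose out of reach is approached as far as the arm can. A call with a gripper value outside its range is refused whole. The fingers move at their own pace and stop on an object; "force" is the grip in N (left out, the last holds). Time passes only in rows, so rows that repeat a pose let the fingers close. It gives the time, the measured TCP pose, the force and the opening at its end, in the units of the state.
- robot.read_state(): the state, without advancing time (a new reading comes with each control period).
- robot.read_camera(name): name is "scene" or "top" or "wrist"; returns a dict with "image" (480x640x3 uint8, red, green, blue), "mtx" (3x3 intrinsics, pixels), "extrinsics" (4x4, takes a point from camera to world coordinates); the wrist camera has in their place "tool_from_camera" (4x4, takes a point from camera to tool coordinates, whose origin is the TCP and whose axes are the flange's). Camera axes: x right, y down, z forward; pixel columns grow to the right and rows downward; lengths in m; the calibration is good to about 2 mm. A picture is of the moment at which its call begins: read the wrist's pose just before it. There is no depth.
- robot.close_job(): hands the job in, once; it reports no verdict.
The state is a dict: "t": time; "q": joint angles; "dq": joint speeds; "joint_torque": joint torques, N m; "tool_pos": TCP position; "orientation": TCP orientation; "force": force on the tool from outside, world axes, zero at the start; "wrist_torque": the same for the moment, N m; "opening": finger opening in m.
Only numpy, scipy, OpenCV 4.12 (cv2) and the standard library are available. Lean on these libraries where they do the work, as an engineer would, in place of code of your own. Each camera call takes 0.05 s, during which the arm holds its last target.

## Working session

There is one attempt and no reset: what is moved stays moved. The work goes in short steps, Python scripts to look and compute and a tool call to move; the robot and the scene stay as the last step left them, time stands still between calls to the robot, and variables do not carry over. Pictures are saved under pics/ and viewed, and the job is handed in when it is done.

Besides the shell and the picture viewer there is one more tool, called as a command line: name --pt "numbers of a row" for each row, then --argument value for the rest. jog_arm: Moves the arm, as the interface text tells. Its arguments: {"type":"object","properties":{"steps":{"type":"array"},"force":{"type":"number"}},"required":["steps"]}

```bash
ls; mkdir -p pics
python3 - <<'E'
from plant import robot
import cv2
s=robot.read_state()
for k,v in s.items(): print(k,v)
for n in("scene","top","wrist"):
    c=robot.read_camera(n); cv2.imwrite(f"pics/{n}0.png",c["image"][:,:,::-1])
    print(n,c["mtx"],c.get("extrinsics",c.get("tool_from_camera")))
E
```

```text
pics
t 0.0
q [ 1.13465522e+00  1.31156457e-01  1.48927981e+00  2.20178412e-05
  1.52301317e+00 -8.54068594e-02]
dq [ 1.27919518e-03 -8.79832668e-04 -3.88437342e-05  1.39810198e-03
  1.79297123e-03 -9.07767742e-04]
joint_torque [ 1.33800026e-03 -5.59850657e+01 -4.91755879e+01  7.69682019e-02
  3.58789566e-02 -2.31833892e-04]
tool_pos [0.20589432 0.56298045 0.23158996]
orientation [-5.48026749e-01 -3.09291480e+00  2.80866489e-03]
force [ 0.20364211  0.446816   -0.28457806]
wrist_torque [ 0.00093524 -0.06825377  0.0896959 ]
opening 0.0929235747520073
scene [[542.70551016   0.         319.33605438]
 [  0.         542.70551016 240.81608694]
 [  0.           0.           1.        ]] [[ 0.81299763 -0.28114294  0.50989558  0.10737053]
 [-0.58189811 -0.36113421  0.72868146 -0.72425443]
 [-0.02072291 -0.88912358 -0.4571978   0.55546407]
 [ 0.          0.          0.          1.        ]]
top [[526.4750351    0.         316.28570069]
 [  0.         526.4750351  239.75845663]
 [  0.           0.           1.        ]] [[ 0.07145081 -0.97459085  0.21229099  0.40561874]
 [-0.99742887 -0.07098992  0.00980244  0.01288646]
 [ 0.00551715 -0.21244555 -0.97715733  1.01795236]
 [ 0.          0.          0.          1.        ]]
wrist [[355.94261712   0.         320.57934782]
 [  0.         355.94261712 238.26740866]
 [  0.           0.           1.        ]] [[-1.56036840e-05 -9.57602507e-01 -2.88092759e-01  8.02761187e-02]
 [ 9.99999804e-01 -1.95124714e-04  5.94420474e-04 -9.84188609e-04]
 [-6.25432554e-04 -2.88092693e-01  9.57602323e-01 -1.51319610e-01]
 [ 0.00000000e+00  0.00000000e+00  0.00000000e+00  1.00000000e+00]]
```

View pics/scene0.png

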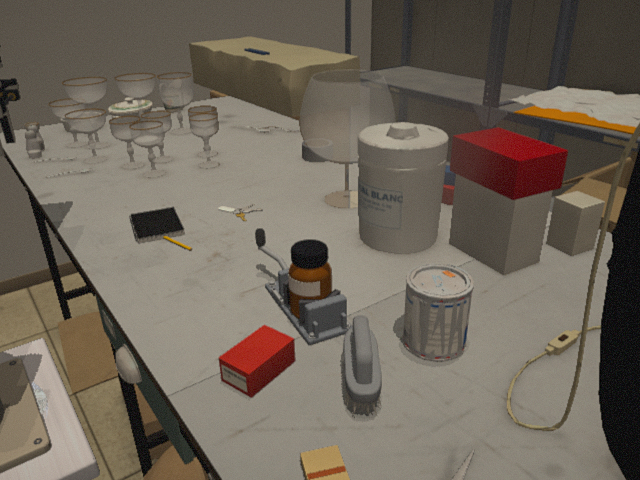

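View pics/top0.png

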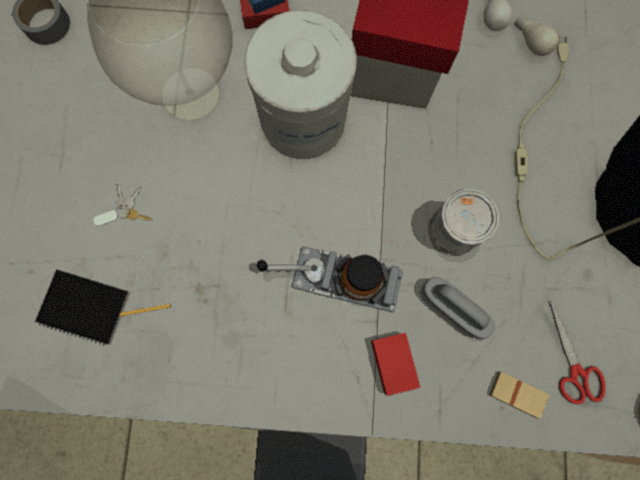

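View pics/wrist0.png

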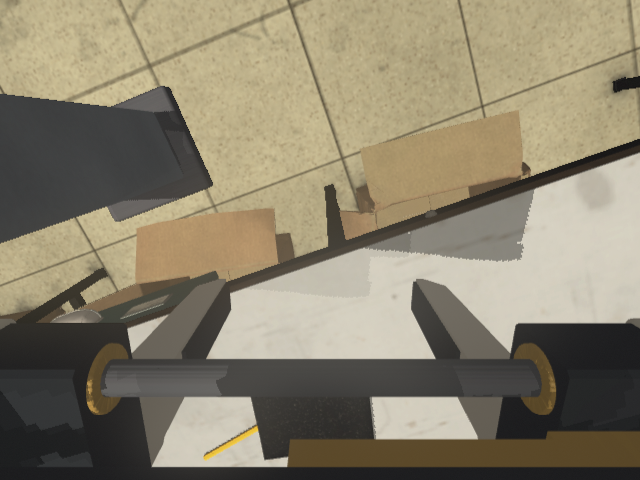

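```bash
cat > h.py <<'E'
from plant import robot
import cv2, numpy as np
def ray(c,uv):
    K=c["mtx"];E=c["extrinsics"]
    d=np.array([(uv[0]-K[0,2])/K[0,0],(uv[1]-K[1,2])/K[1,1],1]);d=E[:3,:3]@d
    return E[:3,3],d/np.linalg.norm(d)
def plane(c,uv,z):
    o,d=ray(c,uv);return o+d*(z-o[2])/d[2]
def tri(r1,r2):
    (o1,d1),(o2,d2)=r1,r2
    A=np.stack([d1,-d2],1);x=np.linalg.lstsq(A,o2-o1,rcond=None)[0]
    p,q=o1+d1*x[0],o2+d2*x[1];return (p+q)/2,np.linalg.norm(p-q)
def dark(c,seed,win,thr=45):
    im=c["image"];x0,x1,y0,y1=win
    m=np.zeros(im.shape[:2],np.uint8);m[y0:y1,x0:x1]=(im[y0:y1,x0:x1].max(2)<thr)
    n,l,st,ce=cv2.connectedComponentsWithStats(m)
    i=max(range(1,n),key=lambda i:st[i,4] if True else 0)
    return ce[i],st[i]
def zoom(c,win,f,name):
    x0,x1,y0,y1=win
    cv2.imwrite(name,cv2.resize(np.ascontiguousarray(c["image"][y0:y1,x0:x1,::-1]),None,fx=f,fy=f,interpolation=cv2.INTER_CUBIC))
E
python3 - <<'E'
from h import *
t=robot.read_camera("top");s=robot.read_camera("scene")
zoom(t,(240,420,230,320),4,"pics/t1.png");zoom(s,(240,370,220,350),4,"pics/s1.png")
for nm,wt,ws in(("cap",(340,390,250,300),(285,335,235,270)),("knob",(250,275,255,280),(250,270,225,252))):
    a,sa=dark(t,0,wt);b,sb=dark(s,0,ws)
    print(nm,a,sa,b,sb,tri(ray(t,a),ray(s,b)))
E
```

```text
cap [362.10867734 273.44060657] [ 340  256   47   43 1187] [308.94489093 254.06544202] [291 240  37  29 871] (array([ 0.5479782 , -0.06147236,  0.12176427]), np.float64(0.0023143288259638126))
knob [261.51948052 265.48051948] [257 261  10  10  77] [259.54385965 240.28070175] [256 233   9  13  57] (array([0.55523963, 0.11852775, 0.07289082]), np.float64(0.0016828901420666764))
```

View pics/t1.png

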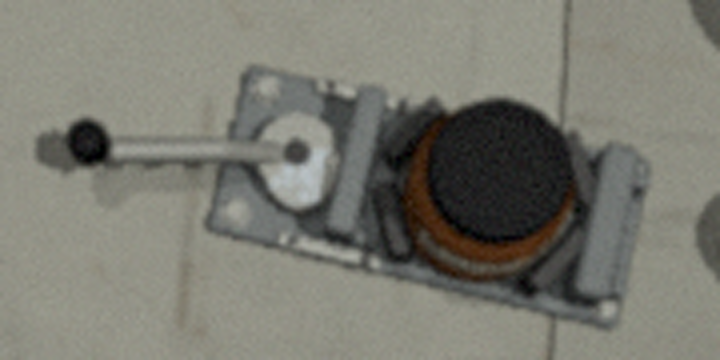

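View pics/s1.png

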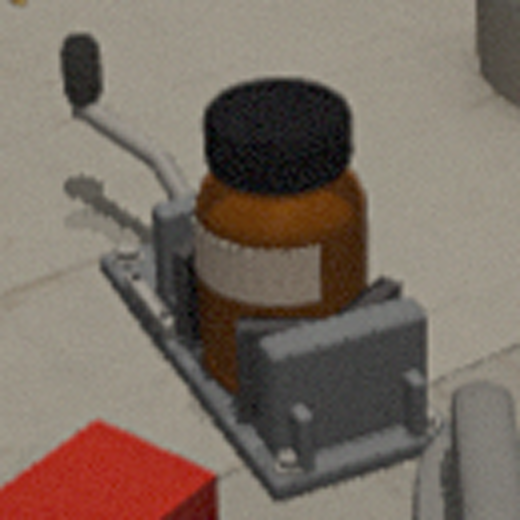

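Run:
```python
from h import *
t=robot.read_camera("top");s=robot.read_camera("scene")
T=lambda u,v:(u/4+240-.4,v/4+230-.4)
m=t["image"].max(2)
cap=plane(t,T(501,171),.135);print("cap top plane",cap)
# cap pure by tight window
a,b=plane(t,T(208,228),.01),plane(t,T(610,325),.01);print("edge",a,b,np.linalg.norm(a-b),np.arctan2(*(a-b)[:2])) 
a2=plane(t,T(248,67),.01);print("short",np.linalg.norm(a2-a),(a2-a))
print("knob top",plane(t,T(88,141),.095))
k,_=tri(ray(t,T(88,143)),ray(s,(81/4+240-.4,72/4+220-.4)));print("knob tri",k)
c,_=tri(ray(t,(363.9+.8,273)),ray(s,(278/4+240-.4,135/4+220-.4)));print("cap tri",c)
for z in(.05,.06,.07,.08):
  p=plane(t,T(297,152),z);print(z,p,np.linalg.norm((p-cap)[:2]),np.linalg.norm((p-plane(t,T(88,141),.095))[:2]))
```

```text
cap top plane [ 0.54705319 -0.06436456  0.135     ]
edge [0.52927554 0.06372772 0.01      ] [ 0.49685963 -0.13094459  0.01      ] 0.19735272984942384 0.16500137036194829
short 0.08115248981099174 [ 0.08009536 -0.01305602  0.        ]
knob top [0.5536311  0.11568124 0.095     ]
knob tri [0.55508355 0.11744644 0.07912608]
cap tri [ 0.54742889 -0.06499597  0.12514742]
0.05 [0.56271842 0.02332851 0.05      ] 0.08908127090055029 0.09279874331675056
0.06 [0.56109541 0.02322063 0.06      ] 0.08870371322875599 0.09276141743503091
0.07 [0.55947239 0.02311275 0.07      ] 0.08835449199921289 0.0927526062625811
0.08 [0.55784938 0.02300487 0.08      ] 0.08803394443546197 0.09277231792406707
```

```bash
cat >> h.py <<'E'
from scipy.spatial.transform import Rotation as Ro
def st():
    s=robot.read_state();R=Ro.from_rotvec(s["orientation"]);M=R.as_matrix()
    print("t %.3f pos %s tilt %.3f ydir %.2f F %s tq %s open %.4f q %s"%(s["t"],np.round(s["tool_pos"],4),np.arccos(-M[2,2]),np.degrees(np.arctan2(M[1,1],M[0,1])),np.round(s["force"],1),np.round(s["wrist_torque"],2),s["opening"],np.round(s["q"],2)))
    return s,R
def goal(p,yd,s=None,R=None,verbose=True):
    if s is None:
        s=robot.read_state();R=Ro.from_rotvec(s["orientation"])
    a=np.radians(yd);y=np.array([np.cos(a),np.sin(a),0]);z=np.array([0,0,-1.]);x=np.cross(y,z)
    G=Ro.from_matrix(np.stack([x,y,z],1))
    d=R.inv().apply(np.array(p)-s["tool_pos"]);r=(R.inv()*G).as_rotvec()
    if verbose: print(np.round(d,4).tolist(),np.round(r,3).tolist())
E
python3 - <<'E'
from h import *
st();goal([.5545,.1165,.16],4);goal([.5545,.1165,.16],184)
E
```

```text
t 0.350 pos [0.2061 0.5634 0.2324] tilt 0.000 ydir 69.90 F [-0.1 -0.2  0.6] tq [ 0.07  0.02 -0.09] open 0.0931 q [ 1.13  0.13  1.49  0.    1.52 -0.09]
[-0.4807, -0.2999, 0.0725] [-0.0, 0.0, 1.15]
[-0.4807, -0.2999, 0.0725] [-0.0, -0.0, -1.991]
```

jog_arm --pt "0.3 -0.481 -0.3 0.04 0 0 1.15" --pt "0.3 -0.481 -0.3 0.04 0 0 1.15" --pt "0.3 -0.481 -0.3 0.04 0 0 1.15" --pt "0.3 -0.481 -0.3 0.04 0 0 1.15" --pt "0.3 -0.481 -0.3 0.04 0 0 1.15"

```text
t: 0.98
tool_pos: [0.3988, 0.316, 0.2107]
orientation: [1.894, 2.506, 0.001]
force: [0.2, 0.5, -0.3]
opening: 0.065
```

Run:
```python
from h import *
st();goal([.5545,.1165,.16],4)
```

```text
t 0.975 pos [0.3988 0.316  0.2107] tilt 0.001 ydir 15.84 F [ 0.2  0.5 -0.3] tq [-0.03 -0.04  0.04] open 0.0650 q [ 0.57 -0.11  1.77 -0.    1.48  0.29]
[-0.2344, 0.0953, 0.0508] [0.001, -0.0, 0.207]
```

jog_arm --pt "0.3 -0.234 0.095 0.05 0 0 0.207" --pt "0.3 -0.234 0.095 0.05 0 0 0.207" --pt "0.3 -0.234 0.095 0.05 0 0 0.207" --pt "0.3 -0.234 0.095 0.05 0 0 0.207" --pt "0.3 -0.234 0.095 0.05 0 0 0.207"

```text
t: 1.6
tool_pos: [0.5552, 0.1133, 0.1595]
orientation: [2.148, 2.293, -0.002]
force: [-0.4, -0.7, -0.3]
opening: 0.065
```

Run:
```python
from h import *
s,R=st();goal([.5545,.1165,.083],4)
c=robot.read_camera("wrist");cv2.imwrite("pics/w1.png",c["image"][:,:,::-1])
X=c["tool_from_camera"];K=c["mtx"]
def proj(p):
    q=R.inv().apply(np.array(p)-s["tool_pos"]);q=X[:3,:3].T@(q-X[:3,3]);return (K@q/q[2])[:2]
print(proj([.5545,.1165,.095]),proj([.547,-.0645,.135]))
t=robot.read_camera("top");zoom(t,(230,420,220,320),4,"pics/t2.png")
```

```text
t 1.600 pos [0.5552 0.1133 0.1595] tilt 0.001 ydir 3.74 F [-0.4 -0.7 -0.3] tq [-0.07  0.03  0.01] open 0.0650 q [ 0.11  0.09  1.67 -0.    1.39  0.05]
[0.0033, -0.0004, 0.0765] [-0.001, 0.001, -0.005]
[320.36662673 255.14370772] [292.03001986 524.72319379]
```

View pics/w1.png

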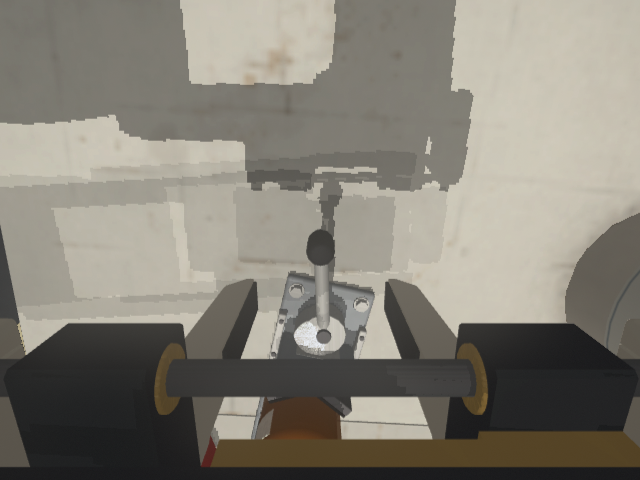

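jog_arm --pt "0.3 0.003 0 0.04 0 0 0" --pt "0.3 0.003 0 0.076 0 0 0" --pt "0.3 0.003 0 0.076 0 0 0"

```text
t: 2.08
tool_pos: [0.5507, 0.12, 0.0815]
orientation: [-2.14, -2.294, 0.007]
force: [0.1, 0.2, 0.1]
opening: 0.0654
```

Run:
```python
from h import *
s,R=st()
c=robot.read_camera("wrist");cv2.imwrite("pics/w2.png",c["image"][:,:,::-1])
c=robot.read_camera("scene");zoom(c,(200,400,170,320),4,"pics/s2.png")
```

```text
t 2.075 pos [0.5507 0.12   0.0815] tilt 0.007 ydir 3.96 F [0.1 0.2 0.1] tq [-0.04  0.03  0.01] open 0.0654 q [0.12 0.16 1.74 0.   1.25 0.05]
```

View pics/w2.png

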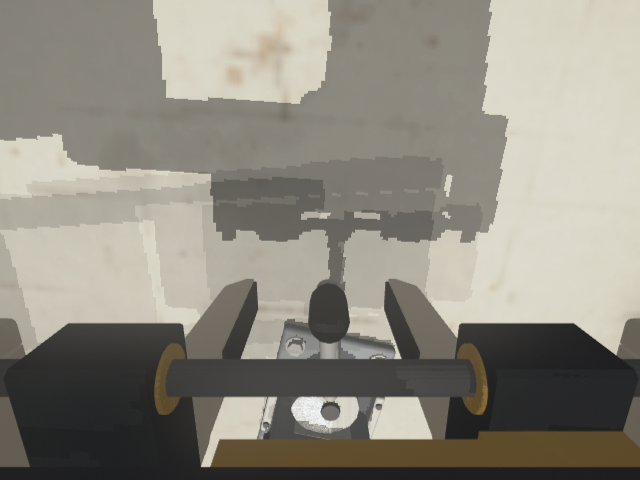

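View pics/s2.png

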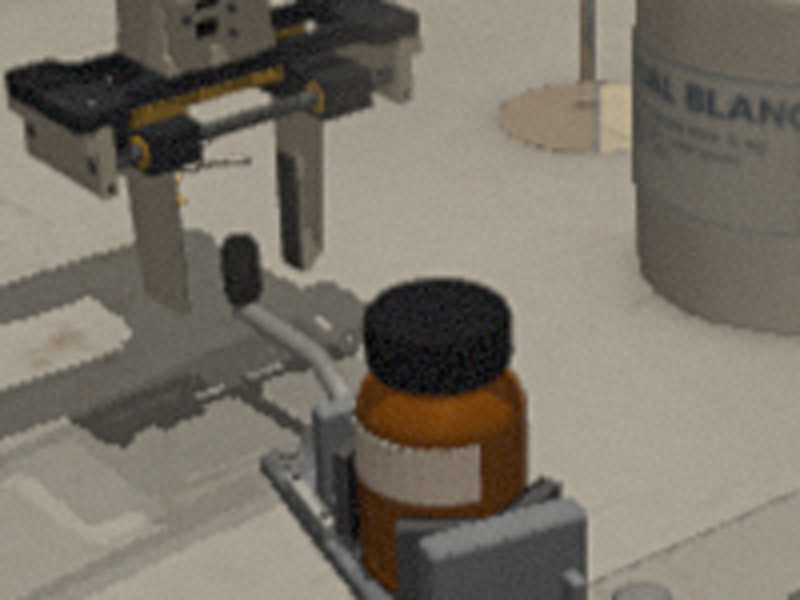

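jog_arm --pt "0.3 -0.003 0.004 0 0 0 0" --pt "0.9 -0.003 0.004 0 0 0 0" --pt "0.9 -0.003 0.004 0 0 0 0" --pt "0.9 -0.003 0.004 0 0 0 0" --pt "0.9 -0.003 0.004 0 0 0 0" --force 15

```text
t: 2.8
tool_pos: [0.5581, 0.1172, 0.0855]
orientation: [-2.144, -2.296, -0.001]
force: [-0.3, 0.1, 0.2]
opening: 0.0296
```

Run:
```python
from h import *
s,R=st()
```

```text
t 2.800 pos [0.5581 0.1172 0.0855] tilt 0.000 ydir 3.93 F [-0.3  0.1  0.2] tq [-0.1   0.07 -0.04] open 0.0296 q [0.12 0.17 1.72 0.   1.25 0.05]
```

jog_arm --pt "0.9 0 -0.003 0.002 0 0 0" --pt "0.9 0 -0.003 0.002 0 0 0" --pt "0.9 0 -0.003 0.002 0 0 0" --force 15

```text
t: 3.18
tool_pos: [0.5547, 0.117, 0.0833]
orientation: [-2.143, -2.296, 0.0]
force: [-2.5, -0.1, 1.3]
opening: 0.0188
```

Run:
```python
from h import *
s,R=st()
def arc(P,ths,r=.094,z=None):
    for th in ths:
        a=np.radians(80.6+np.degrees(th)); 
        print(th,end=' ');goal([P[0]+r*np.cos(a),P[1]+r*np.sin(a),.083],np.degrees(a)-90,s,R)
P=[.5605,.0232]
d=s["tool_pos"][:2]-P;print(np.linalg.norm(d),np.degrees(np.arctan2(d[1],d[0])))
arc(P,[.25,.35,.45,.55,.65,.75,.85])
```

```text
t 3.175 pos [0.5547 0.117  0.0833] tilt 0.001 ydir 3.94 F [-2.5 -0.1  1.3] tq [-0.22  0.38  0.01] open 0.0188 q [0.12 0.16 1.73 0.   1.25 0.05]
0.09393436580709032 93.52808406334576
0.25 [0.0001, -0.0023, 0.0003] [-0.001, -0.0, -0.017]
0.35 [-0.0006, -0.0117, 0.0003] [-0.001, -0.0, -0.117]
0.45 [-0.0021, -0.0209, 0.0003] [-0.001, -0.0, -0.217]
0.55 [-0.0046, -0.03, 0.0003] [-0.001, -0.0, -0.317]
0.65 [-0.008, -0.0388, 0.0003] [-0.001, -0.001, -0.417]
0.75 [-0.0122, -0.0472, 0.0003] [-0.001, -0.001, -0.517]
0.85 [-0.0173, -0.0551, 0.0003] [-0.001, -0.001, -0.617]
```

Knob is gripped (18.8 mm), radius 93.9 mm matches. Swing along the arc.

jog_arm --pt "0.9 -0.0006 -0.0117 0 0 0 -0.117" --pt "0.9 -0.0021 -0.021 0 0 0 -0.217" --pt "0.9 -0.0046 -0.03 0 0 0 -0.317" --pt "0.9 -0.008 -0.039 0 0 0 -0.417" --pt "0.9 -0.0122 -0.047 0 0 0 -0.517"

```text
t: 3.8
tool_pos: [0.5097, 0.1005, 0.0834]
orientation: [1.48, 2.768, -0.0]
force: [7.0, -5.7, -5.6]
opening: 0.0186
```

```bash
cat >> h.py <<'E'
def arc(s,R,ths,r=.094,P=(.5605,.0232)):
    d=s["tool_pos"][:2]-np.array(P);print(np.linalg.norm(d),"lever",np.arctan2(d[1],d[0])-np.radians(80.6))
    for th in ths:
        a=np.radians(80.6+np.degrees(th)); 
        print(th,end=' ');goal([P[0]+r*np.cos(a),P[1]+r*np.sin(a),.083],np.degrees(a)-90,s,R)
E
python3 - <<'E'
from h import *
s,R=st();arc(s,R,[.85,.95,1.05,1.15,1.25,1.35])
E
```

```text
t 3.800 pos [0.5097 0.1005 0.0834] tilt 0.002 ydir 33.73 F [ 7.  -5.7 -5.6] tq [-0.91 -1.28  0.  ] open 0.0186 q [ 0.1   0.04  1.87 -0.    1.23 -0.49]
0.09256079188907816 lever 0.7456043856815193
0.85 [0.001, -0.0098, 0.0003] [0.001, 0.002, -0.097]
0.95 [-0.0004, -0.0191, 0.0003] [0.001, 0.002, -0.197]
1.05 [-0.0027, -0.0282, 0.0003] [0.001, 0.002, -0.297]
1.15 [-0.0059, -0.037, 0.0003] [0.001, 0.002, -0.397]
1.25 [-0.0099, -0.0455, 0.0003] [0.001, 0.002, -0.497]
1.35 [-0.0148, -0.0535, 0.0003] [0.0, 0.002, -0.597]
```

jog_arm --pt "0.9 -0.001 -0.0098 0 0 0 -0.097" --pt "0.9 -0.0025 -0.019 0 0 0 -0.197" --pt "0.9 -0.005 -0.028 0 0 0 -0.297" --pt "0.9 -0.008 -0.037 0 0 0 -0.397" --pt "0.9 -0.012 -0.0455 0 0 0 -0.497"

```text
t: 4.42
tool_pos: [0.4795, 0.0652, 0.0834]
orientation: [0.748, 3.046, 0.001]
force: [9.7, -1.0, -7.9]
opening: 0.0184
```

Run:
```python
from h import *
s,R=st();arc(s,R,[1.3,1.4,1.5,1.6,1.65],r=.0925)
```

```text
t 4.425 pos [0.4795 0.0652 0.0834] tilt 0.005 ydir 62.40 F [ 9.7 -1.  -7.9] tq [-0.01 -1.47  0.01] open 0.0184 q [ 0.03 -0.06  1.97 -0.    1.23 -1.06]
0.09124179546061977 lever 1.2567966813399463
1.3 [0.0012, -0.004, 0.0004] [0.001, 0.005, -0.047]
1.4 [0.0003, -0.0132, 0.0004] [0.001, 0.005, -0.147]
1.5 [-0.0015, -0.0223, 0.0003] [0.001, 0.005, -0.247]
1.6 [-0.0042, -0.0311, 0.0003] [0.001, 0.005, -0.347]
1.65 [-0.0059, -0.0354, 0.0003] [0.001, 0.005, -0.397]
```

jog_arm --pt "0.9 -0.001 -0.009 0 0 0 -0.1" --pt "0.9 -0.002 -0.018 0 0 0 -0.2" --pt "0.9 -0.0045 -0.0265 0 0 0 -0.3" --pt "0.9 -0.0075 -0.035 0 0 0 -0.397" --pt "0.9 -0.0075 -0.035 0 0 0 -0.397"

```text
t: 5.05
tool_pos: [0.4714, 0.0353, 0.0834]
orientation: [0.131, 3.13, 0.014]
force: [10.4, 29.4, -8.6]
opening: 0.0202
```

Run:
```python
from h import *
s,R=st();arc(s,R,[1.6,1.65,1.7],r=.0915)
```

```text
t 5.050 pos [0.4714 0.0353 0.0834] tilt 0.012 ydir 85.20 F [10.4 29.4 -8.6] tq [ 4.88 -1.71 -0.11] open 0.0202 q [-0.04 -0.1   2.    0.01  1.23 -1.53]
0.08994371675330469 lever 1.5993781278728392
1.6 [0.0016, 0.0, 0.0003] [0.01, 0.008, 0.051]
1.65 [0.0017, -0.0046, 0.0003] [0.009, 0.008, 0.001]
1.7 [0.0016, -0.0091, 0.0003] [0.009, 0.008, -0.049]
```

jog_arm --pt "0.85 0 0 0 0 0 0" --pt "0.5 0 0.001 0 0 0 0" --pt "0.5 0 0.001 0 0 0 0" --pt "0.5 0 0.001 0 0 0 0"

```text
t: 5.55
tool_pos: [0.4715, 0.0361, 0.0834]
orientation: [0.132, 3.13, 0.014]
force: [-0.4, -0.1, 0.1]
opening: 0.0432
```

Run:
```python
from h import *
s,R=st();arc(s,R,[1.6])
```

```text
t 5.550 pos [0.4715 0.0361 0.0834] tilt 0.012 ydir 85.18 F [-0.4 -0.1  0.1] tq [ 0.04 -0.03  0.01] open 0.0432 q [-0.04 -0.1   2.    0.01  1.23 -1.53]
0.08996168369799083 lever 1.591384467017558
1.6 [0.0041, -0.0006, 0.0003] [0.009, 0.008, 0.051]
```

jog_arm --pt "0.3 0 0 -0.06 0 0 0" --pt "0.1 0 0 -0.117 0 0 0" --pt "0.0 0 0 -0.117 0 0 0"

```text
t: 5.92
tool_pos: [0.4738, 0.0347, 0.2063]
orientation: [0.132, 3.12, 0.013]
force: [0.7, 0.6, -0.8]
opening: 0.0718
```

Run:
```python
from h import *
t=robot.read_camera("top");zoom(t,(240,420,230,320),4,"pics/t3.png");s=robot.read_camera("scene");zoom(s,(240,370,220,350),4,"pics/s3.png")
s,R=st();
```

```text
t 6.025 pos [0.4709 0.0349 0.2009] tilt 0.013 ydir 85.16 F [-0.5 -0.2 -0.4] tq [ 0.05  0.03 -0.  ] open 0.0801 q [-0.04 -0.22  1.88  0.01  1.46 -1.53]
```

View pics/t3.png

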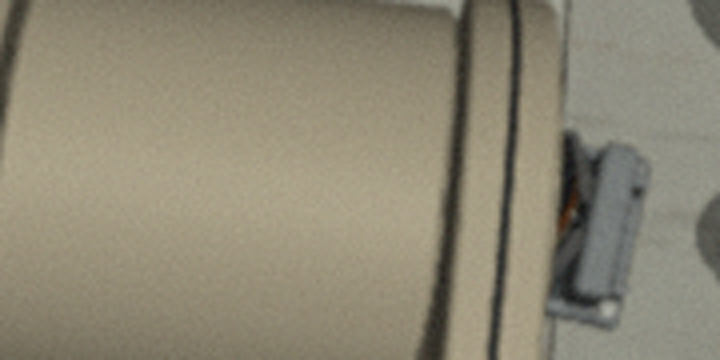

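View pics/s3.png

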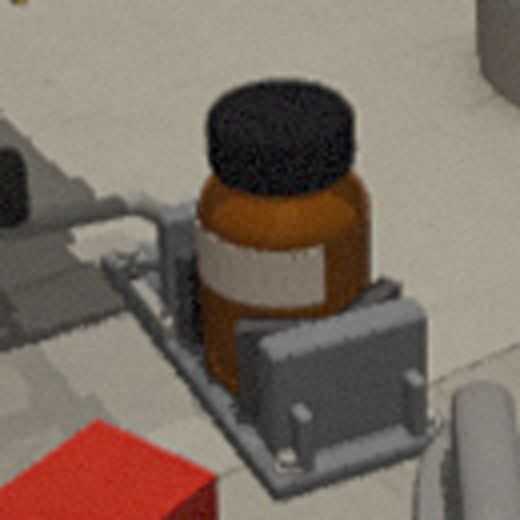

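Run:
```python
from h import *
s,R=st();goal([.547,-.066,.20],10)
```

```text
t 6.025 pos [0.4709 0.0349 0.2009] tilt 0.013 ydir 85.16 F [-0.5 -0.2 -0.4] tq [ 0.05  0.03 -0.  ] open 0.0801 q [-0.04 -0.22  1.88  0.01  1.46 -1.53]
[-0.0843, -0.0941, 0.0009] [0.014, 0.002, 1.312]
```

jog_arm --pt "0 -0.084 -0.094 0 0.014 0.002 1.312" --pt "0 -0.084 -0.094 0 0.014 0.002 1.312" --pt "0 -0.084 -0.094 0 0.014 0.002 1.312" --pt "0 -0.084 -0.094 0 0.014 0.002 1.312" --pt "0 -0.084 -0.094 0 0.014 0.002 1.312"

```text
t: 6.65
tool_pos: [0.5454, -0.066, 0.1981]
orientation: [-1.545, -2.734, -0.002]
force: [-0.4, 0.6, -0.2]
opening: 0.093
```

jog_arm --pt "0 0 0 0 0 0 0.37" --pt "0 0 0 0 0 0 0.37" --pt "0 0 0 0 0 0 0.37"

```text
t: 7.02
tool_pos: [0.5442, -0.0659, 0.1958]
orientation: [-2.018, -2.402, 0.001]
force: [0.4, -0.3, -0.8]
opening: 0.0932
```

Run:
```python
from h import *
s,R=st();goal([.547,-.066,.20],10)
c=robot.read_camera("wrist");cv2.imwrite("pics/w4.png",c["image"][:,:,::-1])
s,R=st();
X=c["tool_from_camera"];K=c["mtx"]
def proj(p):
    q=R.inv().apply(np.array(p)-s["tool_pos"]);q=X[:3,:3].T@(q-X[:3,3]);return (K@q/q[2])[:2]
print(proj([.547,-.066,.135]))
c=robot.read_camera("scene");zoom(c,(220,400,180,330),4,"pics/s4.png")
```

```text
t 7.025 pos [ 0.5442 -0.0659  0.1958] tilt 0.005 ydir 9.92 F [ 0.4 -0.3 -0.8] tq [-0.09  0.04 -0.02] open 0.0932 q [-0.22  0.01  1.68  0.    1.45 -0.39]
[-0.0005, 0.0027, -0.0042] [-0.004, -0.003, -0.001]
t 7.075 pos [ 0.5444 -0.0659  0.1962] tilt 0.004 ydir 10.09 F [-0.6 -0.3 -0.8] tq [-0.07  0.02 -0.06] open 0.0931 q [-0.22  0.01  1.68  0.    1.45 -0.39]
[325.4195489  262.93141644]
```

View pics/w4.png

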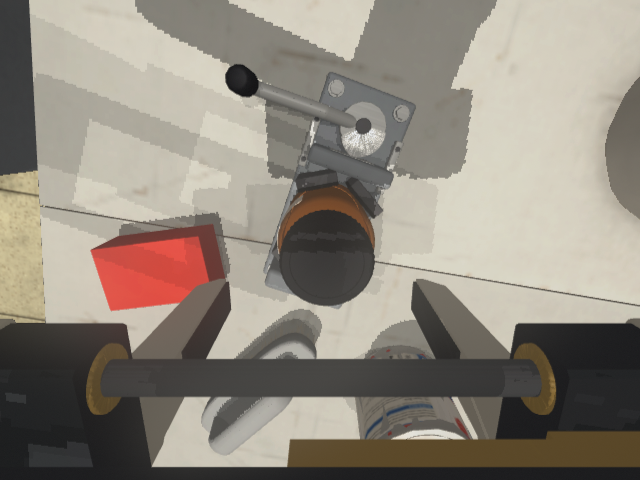

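View pics/s4.png

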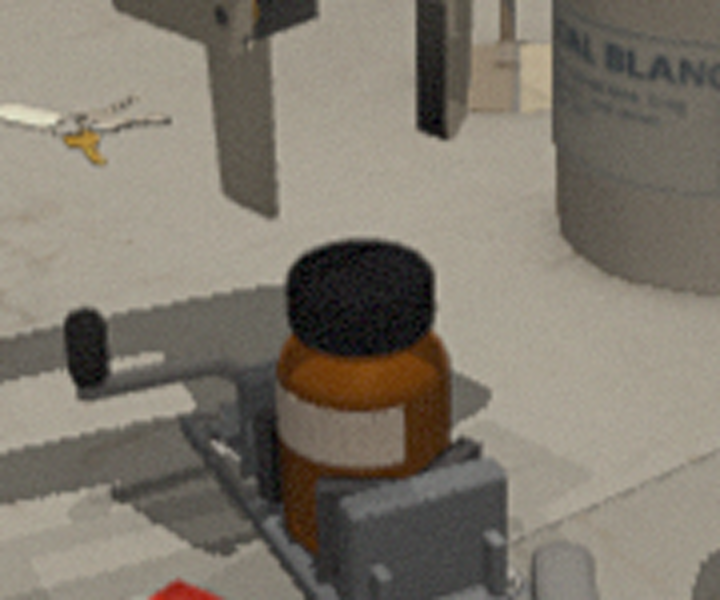

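Run:
```python
from h import *
s,R=st();goal([.5475,-.066,.120],10)
```

```text
t 7.125 pos [ 0.5446 -0.066   0.1966] tilt 0.004 ydir 10.12 F [0.  0.5 0.3] tq [-0.12  0.05 -0.03] open 0.0934 q [-0.22  0.01  1.68  0.    1.45 -0.39]
[-0.0008, 0.003, 0.0766] [-0.002, -0.003, 0.002]
```

jog_arm --pt "0 -0.001 0.003 0.03 -0.002 -0.003 0" --pt "0 -0.001 0.003 0.06 -0.002 -0.003 0" --pt "0 -0.001 0.003 0.076 -0.002 -0.003 0" --pt "0 -0.001 0.003 0.076 -0.002 -0.003 0" --pt "0 -0.001 0.003 0.076 -0.002 -0.003 0"

```text
t: 7.75
tool_pos: [0.5483, -0.0664, 0.1218]
orientation: [2.015, 2.408, 0.0]
force: [0.0, -0.1, 0.4]
opening: 0.0934
```

Run:
```python
from h import *
s,R=st();goal([.5475,-.066,.120],10)
```

```text
t 7.750 pos [ 0.5483 -0.0664  0.1218] tilt 0.002 ydir 10.16 F [ 0.  -0.1  0.4] tq [-0.11  0.04  0.02] open 0.0934 q [-0.21  0.08  1.75 -0.    1.31 -0.39]
[0.0005, -0.0007, 0.0018] [0.001, 0.001, 0.003]
```

jog_arm --pt "0.5 0 -0.001 0.002 0 0 0" --pt "0.5 0 -0.001 0.002 0 0 0" --pt "0.5 0 -0.001 0.002 0 0 0" --pt "0.5 0 -0.001 0.002 0 0 0" --pt "0.5 0 -0.001 0.002 0 0 0" --force 10

```text
t: 8.38
tool_pos: [0.5479, -0.0665, 0.1201]
orientation: [2.014, 2.408, 0.002]
force: [2.7, 1.4, 0.6]
opening: 0.062
```

Run:
```python
from h import *
s,R=st()
c=robot.read_camera("scene");zoom(c,(220,400,180,330),4,"pics/s5.png")
c=robot.read_camera("wrist");cv2.imwrite("pics/w5.png",c["image"][:,:,::-1])
st()
```

```text
t 8.375 pos [ 0.5479 -0.0665  0.1201] tilt 0.003 ydir 10.17 F [2.7 1.4 0.6] tq [ 0.08 -0.43 -0.01] open 0.0620 q [-0.21  0.08  1.75 -0.    1.31 -0.39]
t 8.475 pos [ 0.5479 -0.0665  0.1202] tilt 0.003 ydir 10.17 F [5.  1.5 0.8] tq [ 0.05 -0.55 -0.01] open 0.0619 q [-0.21  0.08  1.75 -0.    1.31 -0.39]
```

View pics/s5.png

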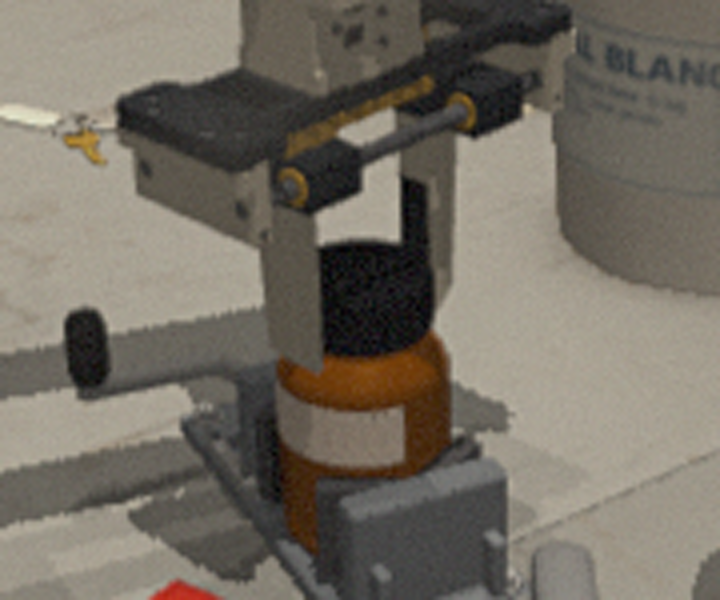

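View pics/w5.png

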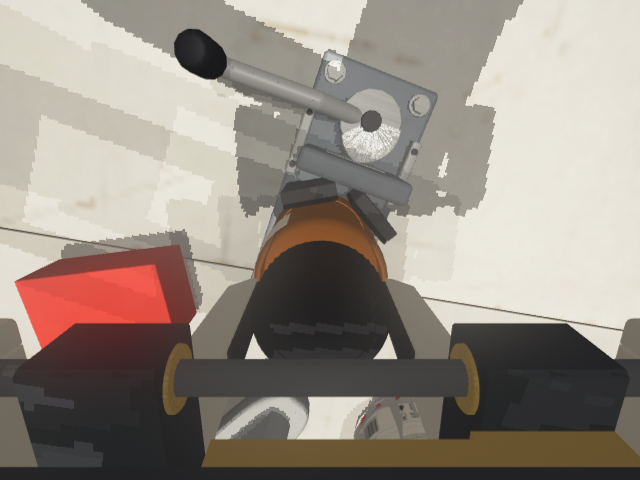

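jog_arm --pt "0.6 0 0.0008 0 0 0 0" --pt "0.6 0 0.0008 0 0 0 0" --pt "0.6 0 0.0008 0 0 -0.001 -0.04" --pt "0.6 0 0.0008 0 0 0 -0.08" --pt "0.6 0 0.0008 -0.0002 0 0 -0.12" --force 50

```text
t: 9.1
tool_pos: [0.5485, -0.0667, 0.1203]
orientation: [1.866, 2.524, 0.001]
force: [0.1, -1.0, 1.8]
opening: 0.0613
```

Run:
```python
from h import *
s,R=st()
```

```text
t 9.100 pos [ 0.5485 -0.0667  0.1203] tilt 0.002 ydir 17.05 F [ 0.1 -1.   1.8] tq [-0.14  0.07 -0.73] open 0.0613 q [-0.21  0.08  1.75 -0.    1.31 -0.51]
```

jog_arm --pt "0.6 0 0 -0.0002 0 0 -0.1" --pt "0.6 0 0 -0.0004 0 0 -0.2" --pt "0.6 0 0 -0.0006 0 0 -0.3" --pt "0.6 0 0 -0.0008 0 0 -0.4" --pt "0.6 0 0 -0.001 0 0 -0.5"

```text
t: 9.72
tool_pos: [0.5487, -0.0668, 0.1213]
orientation: [1.18, 2.909, 0.001]
force: [1.7, -0.9, 0.4]
opening: 0.0609
```

Run:
```python
from h import *
s,R=st()
c=robot.read_camera("scene");zoom(c,(220,400,180,330),4,"pics/s6.png")
st()
```

```text
t 9.725 pos [ 0.5487 -0.0668  0.1213] tilt 0.003 ydir 45.84 F [ 1.7 -0.9  0.4] tq [-0.12 -0.17 -0.59] open 0.0609 q [-0.21  0.08  1.75 -0.    1.31 -1.01]
t 9.775 pos [ 0.5487 -0.0668  0.1213] tilt 0.003 ydir 46.13 F [1.9 0.2 1. ] tq [-0.13 -0.16 -0.02] open 0.0613 q [-0.21  0.08  1.75 -0.    1.31 -1.02]
```

View pics/s6.png

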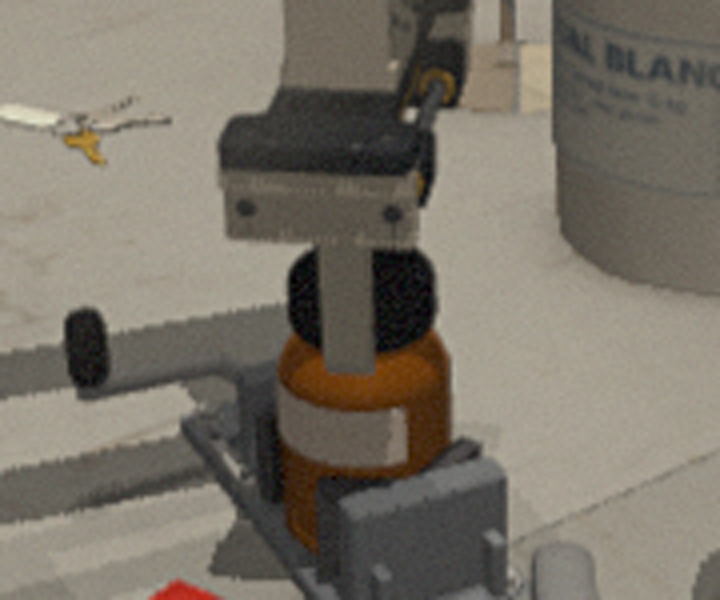

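jog_arm --pt "0.6 0 0 -0.0002 0 0 -0.1" --pt "0.6 0 0 -0.0004 0 0 -0.2" --pt "0.6 0 0 -0.0006 0 0 -0.3" --pt "0.6 0 0 -0.0008 0 0 -0.4" --pt "0.6 0 0 -0.001 0 0 -0.5"

```text
t: 10.4
tool_pos: [0.5494, -0.0668, 0.1233]
orientation: [0.413, 3.11, -0.0]
force: [0.7, 2.5, 4.8]
opening: 0.061
```

Run:
```python
from h import *
s,R=st()
```

```text
t 10.400 pos [ 0.5494 -0.0668  0.1233] tilt 0.004 ydir 74.86 F [0.7 2.5 4.8] tq [ 0.2  -0.01 -0.03] open 0.0610 q [-0.21  0.08  1.75  0.    1.31 -1.52]
```

jog_arm --pt "0.6 0 0 0 0 0 -0.08" --pt "0.6 0 0 0 0 0 -0.16" --pt "0.6 0 0 0 0 0 -0.18"

```text
t: 10.78
tool_pos: [0.5496, -0.0666, 0.1235]
orientation: [0.133, 3.134, -0.0]
force: [-0.9, 1.7, 2.7]
opening: 0.0614
```

Run:
```python
from h import *
s,R=st();goal([.5485,-.0667,.128],85)
```

```text
t 10.775 pos [ 0.5496 -0.0666  0.1235] tilt 0.005 ydir 85.14 F [-0.9  1.7  2.7] tq [ 0.35 -0.05 -0.07] open 0.0614 q [-0.21  0.08  1.75  0.    1.31 -1.7 ]
[0.0011, -0.0002, -0.0045] [-0.0, 0.005, 0.002]
```

jog_arm --pt "0.6 0 0 -0.002 0 0 0" --pt "0.6 0 0 -0.004 0 0.004 0" --pt "0.6 0 0 -0.006 0 0.004 0"

```text
t: 11.15
tool_pos: [0.5492, -0.0664, 0.129]
orientation: [-0.134, -3.138, -0.0]
force: [1.4, 1.6, -3.6]
opening: 0.0613
```

Run:
```python
from h import *
st();c=robot.read_camera("scene");zoom(c,(220,400,180,330),4,"pics/s7.png");st()
```

```text
t 11.150 pos [ 0.5492 -0.0664  0.129 ] tilt 0.000 ydir 85.10 F [ 1.4  1.6 -3.6] tq [ 0.2  -0.18  0.04] open 0.0613 q [-0.21  0.08  1.74  0.    1.33 -1.7 ]
t 11.200 pos [ 0.5494 -0.0664  0.1294] tilt 0.000 ydir 85.11 F [ 0.2  1.5 -2.2] tq [0.24 0.   0.02] open 0.0611 q [-0.21  0.08  1.74  0.    1.33 -1.7 ]
```

View pics/s7.png

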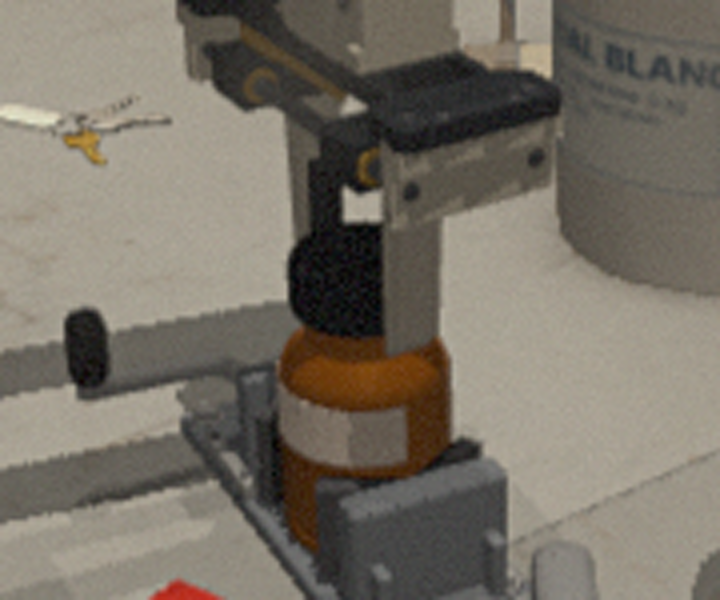

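jog_arm --pt "0.6 0 0 -0.008 0 0 0" --pt "0.6 0 0 -0.016 0 0 0" --pt "0.6 0 0 -0.024 0 0 0" --pt "0.6 0 0 -0.03 0 0 0" --pt "0.6 0 0 -0.0325 0 0 0"

```text
t: 11.82
tool_pos: [0.5496, -0.0665, 0.1626]
orientation: [0.134, 3.138, 0.0]
force: [-0.1, 0.2, -1.7]
opening: 0.0613
```

jog_arm --pt "0.6 0 0 0 0 0 0" --pt "0.6 0 0 0 0 0 0" --pt "0.6 0 0 0 0 0 0" --pt "0.6 0 0 0 0 0 0"

```text
t: 12.32
tool_pos: [0.5495, -0.0665, 0.1624]
orientation: [0.134, 3.138, 0.0]
force: [0.2, 0.9, -0.6]
opening: 0.0613
```

Run:
```python
from h import *
st();c=robot.read_camera("scene");zoom(c,(240,360,180,290),5,"pics/s8.png");t=robot.read_camera("top");zoom(t,(240,420,230,320),4,"pics/t8.png");st()
p=lambda X:np.round((lambda q:(c["mtx"]@q/q[2])[:2])(np.linalg.inv(c["extrinsics"])[:3]@np.array([*X,1])),1)
for z in(.128,.153,.177):print(z,(p([.5488,-.0666,z])-[240,180])*5)
w=robot.read_camera("wrist");cv2.imwrite("pics/w8.png",w["image"][:,:,::-1])
```

```text
t 12.325 pos [ 0.5495 -0.0665  0.1624] tilt 0.001 ydir 85.11 F [ 0.2  0.9 -0.6] tq [-0.02  0.02  0.01] open 0.0613 q [-0.21  0.05  1.7   0.    1.39 -1.7 ]
t 12.425 pos [ 0.5496 -0.0665  0.1625] tilt 0.001 ydir 85.11 F [-0.7  0.1 -1.1] tq [0.05 0.   0.03] open 0.0612 q [-0.21  0.05  1.7   0.    1.39 -1.7 ]
0.128 [351.5 360. ]
0.153 [349.5 292.5]
0.177 [347.5 226.5]
```

View pics/s8.png

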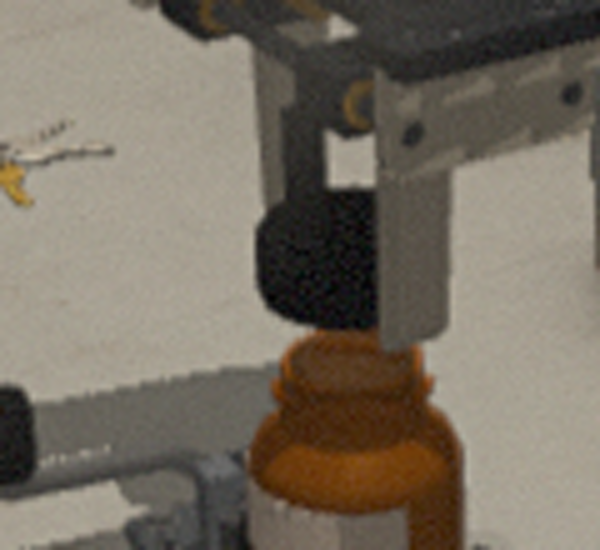

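View pics/w8.png

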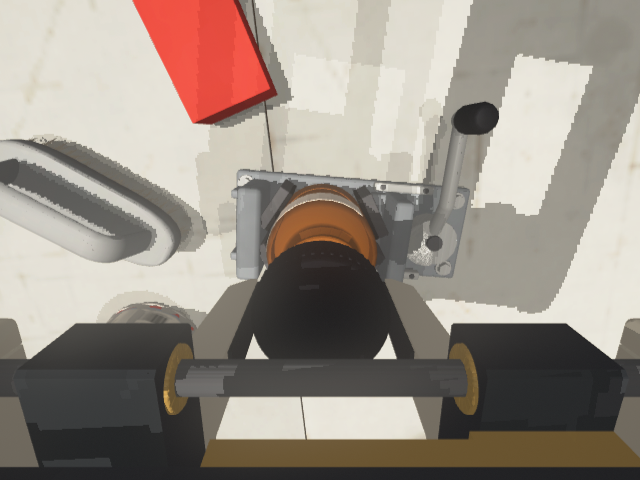

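Run:
```python
from h import *
print(robot.close_job());st()
```

```text
the job is handed in; nothing more can be done
None
the job is handed in; nothing more can be done
```

I locked the jar, unscrewed the cap and handed the job in at about 12.5 s. The gripper is still holding the cap over the jar's mouth. The hand-in gives no verdict, and I could not measure the pad's force on the jar directly.

- **Clamp:** I pinched the knob and swung the lever to its stop, where the force rose to about 29 N at roughly 1.6 rad. It was still locked in the last wrist picture.
- **Cap:** I gripped it at 50 N and turned it 1.31 rad anticlockwise. The torque fell from about 0.7 N m to nothing by 1.13 rad, so the thread had let go, and it then lifted straight off.
- **Final pose:** The gripper's opening is 61 mm, it is level within 0.001 rad, and it is at rest. From how far the arm rose, the cap's lower edge is about 25 mm above the rim. In the scene picture its axis looks within a few millimetres of the mouth's centre, and the gap agrees with the 25 mm.
- **Jar and bystanders:** The label did not visibly shift in the scene view after clamping, while the cap was turned and lifted. I saw no contact with the brush, tin or red box, though I did not measure their positions.

While swinging the lever, the arm also felt about 9 N along the lever. My pivot estimate was probably a few millimetres off, so I tightened the swing's radius slightly as I went.

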